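# Close the key tub with the lid that fits and pack it

### The job

The lids of our three look-alike tubs got mixed up. Put the keys with the red tag into the tub on the green mat, find by trying which of the three blue lids on the grey blotter fits that tub (lay any that does not fit back flat on the blotter) and press it down until it snaps fully home. Then carry the closed tub by the lid's handle into the low cardboard carton and leave it standing flat in there; leave the other tubs and everything else on the desk where they are.

Things in the scene. Friction and masses are not known exactly. Their poses are not given: they have to be found in the camera images.
- work_mat_top (a point): centre of the top of the small dark green mat, 130 x 160 mm, 3 mm thick. One of the three tubs stands on it: that is the tub to fill and close.
- blotter_top (a point): centre of the top of the dark grey blotter, 340 (its x) x 300 (its y) mm, 3 mm thick, where the three lids lie
- carton_floor (a point): centre of the inner floor of the low open cardboard carton: inside 192 (its x) x 212 (its y) mm, walls 54 mm above this floor and 4 mm thick; it is empty and does not move
- keys_tag (a point): centre of the red plastic tag (40 mm along x, 24 mm wide along y, 10 mm thick, 5 mm above the desk) of a set of keys, about 50 g, lying flat; the ring and two keys, all one stiff piece here, reach on along its +x to 58 mm from this point. Grasp it by the tag, across its 24 mm.
- tub_a_rim (a point): centre of the mouth, at the height of the rim's top, of one of three look-alike frosted white tubs. All tubs: 62 mm high, about 150 g, body 118 (x) x 94 (y) mm, flat rim flange 132 x 106 mm, floor 3 mm thick. Which tub stands on the green mat changes; the other two stand behind it on a sheet of cardboard and stay there.
- tub_b_rim (a point): centre of the mouth, at the height of the rim's top, of one of three look-alike frosted white tubs. All tubs: the mouths are 100 to 112 mm (x) by 76 to 88 mm (y) and differ from tub to tub in 6 mm steps (a longer mouth is a narrower one).
- tub_c_rim (a point): centre of the mouth, at the height of the rim's top, of one of three look-alike frosted white tubs. All tubs: in each short end (+x, -x) a grey sprung catch stands 2 mm into the mouth just under the rim. Tubs and lids are the same after a half turn about z.
- lid_a_seat (a point): centre of the underside of the top plate of one of three look-alike blue lids. All lids: about 70 g, top plate 132 (x) x 106 (y) x 3 mm. This point comes to the tub's rim point when the lid is home; with the lid on the blotter it is 10 mm above it. Each lid fits just one of the tubs; the letters of lids and tubs tell nothing.
- lid_a_grip (a point): grip point of lid_a's white carrying handle, 27.5 mm straight above its seat point: a bar 68 mm long along the lid's x, 13 mm wide (y), 11 mm high, on two posts, in the middle of the lid; the bar's underside is 21 mm and its top 32 mm above the plate's top
- lid_b_seat (a point): centre of the underside of the top plate of one of three look-alike blue lids. All lids: under the plate a plug frame, 10 mm deep with a 1 mm lead-in, goes into the mouth of the lid's own tub with 1 mm to spare on each side. A wrong lid stops with its plug on the rim, some 10 mm too high.
- lid_b_grip (a point): grip point of lid_b's white carrying handle, 27.5 mm straight above its seat point: a bar 68 mm long along the lid's x, 13 mm wide (y), 11 mm high, on two posts, in the middle of the lid; the bar's underside is 21 mm and its top 32 mm above the plate's top
- lid_c_seat (a point): centre of the underside of the top plate of one of three look-alike blue lids. All lids: the right lid drops in until its beads meet the catches, 6 to 7 mm too high, then snaps home when pushed straight down with about 5 to 10 N, and then holds the filled tub's weight.
- lid_c_grip (a point): grip point of lid_c's white carrying handle, 27.5 mm straight above its seat point: a bar 68 mm long along the lid's x, 13 mm wide (y), 11 mm high, on two posts, in the middle of the lid; the bar's underside is 21 mm and its top 32 mm above the plate's top
- stamp: bystander: a wooden rubber stamp standing on end, 34 mm across, 64 mm tall; origin at the centre of its underside. Leave it where it is.
- stapler: bystander: a black and grey stapler, 130 x 36 x 55 mm; origin at the centre of its underside. Leave it where it is.
- mug: bystander: a white mug, 80 mm across, 92 mm tall; origin at the centre of its underside. Leave it where it is.
- tape: bystander: a black tape dispenser, 135 x 55 x 70 mm; origin at the centre of its underside. Leave it where it is.

How it is judged:
By the outcome, as a careful person would: the job done as asked, in the order asked, and still so for the second after the job is handed in, with the robot touching nothing.
It also fails if it takes over 72 s, if anything falls off the work surface, if the arm or the gripper's body presses on something with over 40 N, if the wrist force passes 120 N, or if a joint passes its speed limit or range.

### The arm

A 7-joint arm with a two-finger parallel gripper is mounted at the origin on the work surface. World frame = base frame: x ahead of the robot, y to its left, z up, the work surface at z = 0. Lengths are in m, angles in rad, forces in N, time in s.
With the tool pointing down it reaches from about 0.425 to 0.925 m from the base axis. Payload 6.8 kg.
Tool frame: the origin (TCP) lies on the centre line of the jaws, within the pads' length; the fingertips stand 19 mm ahead of it and the grasp point (between the pads) is the TCP (bot.tcp_to_tips is the distance from the TCP to the fingertips, in m); x points along the fingers, y is the direction in which the jaws open and shut, and the axes are right-handed (so a half turn about x gives the same grasp; the last joint's range is limited). The gripper opens to 85 mm and grips with 20 to 120 N. Pads are 22 mm wide; open, the fingers measure 114 mm over their backs; the gripper's body (76 mm by 85 mm) begins 54 mm behind the grasp point. The pads swing forward as they close: fully open they stand 13 mm farther back than shut.
Start: joints at [1.125, 0.477, 0.022, 1.555, -0.011, 1.109, -0.083], TCP at [0.224, -0.637, 0.25] pointing down, gripper open.
Joint ranges: [-2.96, 2.96], [-0.34, 2.1], [-1.41, 1.46], [0.24, 2.44], [-1.37, 4.51], [0.17, 1.92], [-2.96, 2.96]. Speed limits (rad/s): [2.39, 2.39, 3.14, 3.14, 3.14, 3.14, 3.14].

### API

Orientations are given as a unit quaternion [w, x, y, z].
In Python, from station import status, eyes, bot gives the robot as it stands.
- The arm moves only by the tool apply_moves, never from a script. Its arguments are lists of equal length, an entry for each row: "travel": the shift along the tool's x, y, z in cm, a list of three; "turn": the turn, a rotation vector about the tool's x, y, z in rad, a list of three; "grip": the closure, from 0 (fully open) to 1 (shut). In form: {"travel": [[tx, ty, tz], ...], "turn": [[wx, wy, wz], ...], "grip": [grip, ...]}. A call has 1 to 8 rows; each row shifts and turns the pose as measured when the row begins, along the tool's axes as they then stand; what a row does not reach is not made up. A row lasts 1/12 s, in which the tool goes at most 41.7 mm and 7.16 degrees, less where a joint would pass 70% of its speed; a pose out of reach is approached as far as the arm can. A call is refused whole if a number of a shift passes 4.17 or a number of a turn 0.125, either way. A call with a gripper value outside its range is refused whole. The fingers move at their own pace and stop on an object; "newtons" is the grip in N (left out, the last holds). Time passes only in rows, so rows that do not move let the fingers close. It gives the time, the measured TCP pose, the force and the opening at its end, in the units of the state.
- status.get_obs(): the state, without advancing time (a new reading comes with each control period).
- eyes.read_camera(name): name is "scene" or "side" or "wrist"; returns the picture (420x560x3 uint8, red, green, blue); there is no depth.
- eyes.calibration(name): a dict with "intrinsics" (3x3 intrinsics, pixels), "distortion" ([k1, k2, p1, p2, k3] as OpenCV has them; the pictures are not rectified), "xyz" and "attitude" of the camera in the world; the wrist camera has in their place "T_tool_cam" (4x4, takes a point from camera to tool coordinates, whose origin is the TCP and whose axes are the tool frame's). Camera axes: x right, y down, z forward; pixel columns grow to the right and rows downward; lengths in m; the calibration is good to about 2 mm. A picture is of the moment at which its call begins: read the wrist's pose just before it. calibration takes no time and is no camera call.
- bot.hand_in(): hands the job in, once; it reports no verdict.
Trained networks look in the newest picture that a camera, given by its name, has taken for a name from the list of things; names that differ only in an ending like _2 or _b are one class to them, and where a whole thing is asked for, a point or a joint stands for the part that bears it (a point fixed in the world has none). Each returns a list of dicts, best first, with "score" (0 to 1); they miss things now and then, are a little off and sometimes report something else, mostly with a low value. They report only what shows in the picture. A call takes as long as a camera call.
- eyes.masks_of(thing, camera): "region" (420x560 bool, what is visible of it) and "rect" ([left, top, right, bottom] in pixels, round what is visible of it).
The state is a dict: "t": time; "q": joint angles; "joint_vel": joint speeds; "joint_torque": joint torques, N m; "eef_pos": TCP position; "tool_rot": TCP orientation; "contact_force": force on the tool from outside, world axes, zero at the start; "torque": the same for the moment, N m; "gripper_width": opening from 0.0 (shut) to 1.0 (fully open).
Only numpy, scipy, OpenCV 4.12 (cv2) and the standard library are available. Lean on these libraries where they do the work, as an engineer would, in place of code of your own. Each camera call takes 0.05 s, during which the arm holds its last target. There are 200 camera calls.

## Working session

There is one attempt and no reset: what is moved stays moved. The work goes in short steps, Python scripts to look and compute and a tool call to move; the robot and the scene stay as the last step left them, time stands still between calls to the robot, and variables do not carry over. Pictures are saved under pics/ and viewed, about 8 in all and at most 12, crops included, and the job is handed in when it is done.

Besides the shell and the picture viewer there is one more tool, called as a command line: name --argument value ..., lists and objects as JSON in quotes. apply_moves: Moves the arm, as the interface text tells. Its arguments: {"type":"object","properties":{"travel":{"type":"array"},"turn":{"type":"array"},"grip":{"type":"array"},"newtons":{"type":"number"}},"required":["travel","turn","grip"]}

```bash
ls; mkdir -p pics
python3 - <<'E'
from station import status, eyes, bot
import cv2, numpy as np
o=status.get_obs(); print({k:np.round(v,3).tolist() for k,v in o.items()}, bot.tcp_to_tips)
for c in ["scene","side"]:
    im=eyes.read_camera(c); cv2.imwrite(f"pics/{c}0.png",im[:,:,::-1]); k=eyes.calibration(c); print(c,{a:np.round(b,3).tolist() for a,b in k.items()})
print(eyes.calibration("wrist"))
E
```

```text
pics
{'t': 0.0, 'q': [1.125, 0.478, 0.022, 1.556, -0.012, 1.109, -0.083], 'joint_vel': [-0.0, 0.001, -0.001, -0.0, 0.0, -0.001, 0.001], 'joint_torque': [0.0, -59.644, 1.608, -28.119, 0.013, 0.01, -0.0], 'eef_pos': [0.223, -0.636, 0.249], 'tool_rot': [-0.118, -0.697, -0.12, 0.697], 'contact_force': [-0.424, -0.883, 0.156], 'torque': [0.041, 0.024, -0.02], 'gripper_width': 0.997} 0.019
scene {'intrinsics': [[431.905, 0.0, 280.684], [0.0, 431.905, 213.172], [0.0, 0.0, 1.0]], 'distortion': [-0.055, 0.0, 0.0, 0.0, 0.0], 'xyz': [1.152, 0.002, 0.845], 'attitude': [-0.222, 0.664, 0.673, -0.237]}
side {'intrinsics': [[489.99, 0.0, 282.835], [0.0, 489.99, 209.023], [0.0, 0.0, 1.0]], 'distortion': [-0.143, 0.0, 0.0, 0.0, 0.0], 'xyz': [0.455, 0.985, 0.633], 'attitude': [0.017, -0.045, 0.862, -0.505]}
{'intrinsics': array([[359.83042529,   0.        , 282.02124025],
       [  0.        , 359.83042529, 211.46470645],
       [  0.        ,   0.        ,   1.        ]]), 'distortion': array([-0.09392476,  0.        ,  0.        ,  0.        ,  0.        ]), 'T_tool_cam': array([[-8.71662791e-05, -2.93575009e-01,  9.55936037e-01,
        -1.23352036e-01],
       [ 9.99999934e-01,  3.11759738e-04,  1.86927927e-04,
        -3.46208657e-04],
       [-3.52899736e-04,  9.55935990e-01,  2.93574963e-01,
        -7.49205567e-02],
       [ 0.00000000e+00,  0.00000000e+00,  0.00000000e+00,
         1.00000000e+00]])}
```

View pics/scene0.png

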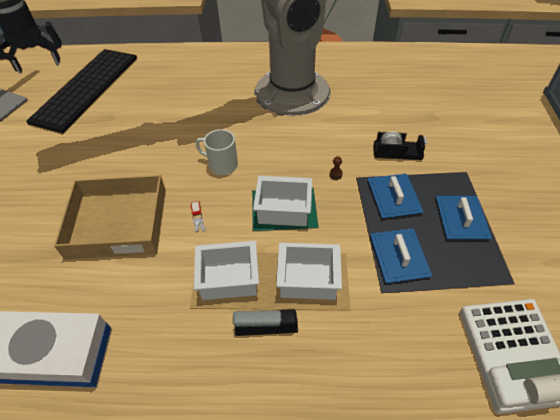

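View pics/side0.png

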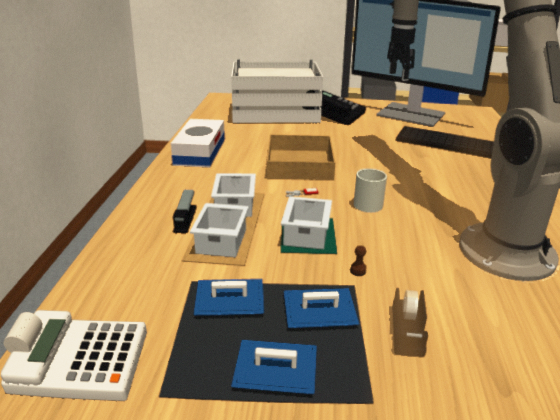

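```bash
cat > h.py <<'E'
from station import status, eyes, bot
import cv2, numpy as np
from scipy.spatial.transform import Rotation as R
from scipy.optimize import minimize
def rot(q): return R.from_quat(np.roll(q,-1)).as_matrix()
def tool():
    o=status.get_obs(); T=np.eye(4); T[:3,:3]=rot(o["tool_rot"]); T[:3,3]=o["eef_pos"]; return T
def cam(name):
    k=eyes.calibration(name); T=np.eye(4)
    if name=="wrist": T=tool()@k["T_tool_cam"]
    else: T[:3,:3]=rot(k["attitude"]); T[:3,3]=k["xyz"]
    return np.array(k["intrinsics"]),np.array(k["distortion"]),T
def proj(c,P):
    K,d,T=c; r=T[:3,:3].T; return cv2.projectPoints(np.asarray(P,float).reshape(-1,1,3),cv2.Rodrigues(r)[0],-r@T[:3,3],K,d)[0][:,0]
def unproj(c,uv,z):
    K,d,T=c; u=cv2.undistortPoints(np.asarray(uv,float).reshape(-1,1,2),K,d)[:,0]
    r=np.c_[u,np.ones(len(u))]@T[:3,:3].T; return T[:3,3]+r*((z-T[2,3])/r[:,2])[:,None]
def box(x0,x1,y0,y1,z0,z1): return np.array([[x,y,z] for x in(x0,x1) for y in(y0,y1) for z in(z0,z1)])/1000
def cbox(x,y,z0,z1,cx=0): return box(cx-x/2,cx+x/2,-y/2,y/2,z0,z1)
LID=[cbox(132,106,0,3),cbox(104,80,-10,0),cbox(68,13,24,35),cbox(8,13,3,30,-30),cbox(8,13,3,30,30)]
LIDP=[cbox(132,106,0,3),cbox(104,80,-10,0)]
TUB=[cbox(132,106,-3,0),cbox(118,94,-62,0)]
CARTON=[cbox(200,220,-4,54)]
TAG=[cbox(40,24,-5,5)]
BAR=[cbox(68,13,-5.5,5.5)]
def sil(c,boxes,p,z):
    m=np.zeros((420,560),np.uint8); a=R.from_euler('z',p[2]).as_matrix()
    for b in boxes:
        h=cv2.convexHull(proj(c,b@a.T+[p[0],p[1],z]).astype(np.float32))
        cv2.fillConvexPoly(m,np.round(h*16).astype(np.int32),1,cv2.LINE_8,4)
    return m>0
def fit(views,boxes,z,p0):
    "views: list of (cam,mask). p0 x,y,yaw. returns p, mean IoU"
    def f(p):
        e=0
        for c,m in views:
            s=sil(c,boxes,p,z); e+=1-(s&m).sum()/max(1,(s|m).sum())
        return e/len(views)
    best=None
    for k in range(3):
        p=np.array(p0 if best is None else best.x); s=np.diag([.015,.015,.15])/(1+2*k)
        r=minimize(f,p,method="Nelder-Mead",options=dict(initial_simplex=np.vstack([p,p+s]),xatol=1e-4,fatol=1e-4,maxiter=150))
        if best is None or r.fun<best.fun: best=r
    return best.x,1-best.fun
def moves(xyz,xdir=None):
    "shift in tool axes cm to world xyz; tool-frame rotvec so tool x is down, tool y (jaw axis) along world angle xdir"
    T=tool(); d=T[:3,:3].T@(np.array(xyz)-T[:3,3])*100
    w=np.zeros(3)
    if xdir is not None:
        best=None
        for a in (xdir,xdir+np.pi):
            x=np.array([0,0,-1.]); y=np.array([np.cos(a),np.sin(a),0]); G=np.c_[x,y,np.cross(x,y)]
            v=R.from_matrix(T[:3,:3].T@G).as_rotvec()
            if best is None or np.linalg.norm(v)<np.linalg.norm(best): best=v
        w=best
    return d,w
E
python3 - <<'E'
from h import *
import pickle
M={}
for c in ["scene","side"]:
    im=eyes.read_camera(c); M[c,'im']=im
    for n in ["lid_a_seat","tub_a_rim","keys_tag","carton_floor","work_mat_top","blotter_top"]:
        r=eyes.masks_of(n,c); M[c,n]=r
        print(c,n,[(round(x["score"],2),np.round(x["rect"]).astype(int).tolist()) for x in r])
pickle.dump(M,open("m.pkl","wb"))
E
```

```text
scene lid_a_seat [(0.8, [439, 195, 493, 238])]
scene tub_a_rim [(0.82, [189, 240, 255, 299]), (0.74, [254, 179, 312, 226])]
scene keys_tag [(0.62, [188, 202, 205, 230]), (0.6, [437, 195, 492, 241])]
scene carton_floor [(0.88, [52, 174, 163, 260]), (0.22, [198, 134, 237, 174])]
scene work_mat_top [(0.75, [252, 188, 317, 231])]
scene blotter_top [(0.67, [354, 174, 514, 291])]
side lid_a_seat [(0.56, [231, 344, 312, 392])]
side tub_a_rim [(0.91, [213, 174, 256, 218])]
side keys_tag [(0.63, [287, 193, 318, 197])]
side carton_floor [(0.71, [264, 134, 336, 180])]
side work_mat_top [(0.76, [282, 216, 337, 254]), (0.73, [192, 203, 251, 256]), (0.47, [293, 192, 320, 197])]
side blotter_top [(0.84, [159, 280, 373, 404]), (0.67, [191, 203, 248, 256])]
```

Run:
```python
from h import *
import pickle
M=pickle.load(open("m.pkl","rb")); C={c:cam(c) for c in["scene","side"]}
def blobs(m,amin):
    n,l,s,ce=cv2.connectedComponentsWithStats(m.astype(np.uint8)); return [(l==i,ce[i]) for i in range(1,n) if s[i,4]>amin]
fills={}
for c in C:
    im=M[c,'im'].astype(int); r,g,b=im[...,0],im[...,1],im[...,2]
    blue=(b>r+35)&(b>g+12)
    red=(r>120)&(g<70)&(b<70)
    fills[c]=blue
    for m,ce in blobs(blue,300): print(c,"blue",m.sum(),ce.round(),unproj(C[c],[ce],.016)[0].round(3))
    for m,ce in blobs(red,12): print(c,"red",m.sum(),ce.round(),unproj(C[c],[ce],.008)[0].round(3))
# lids: blue convex-filled
def lidviews(xy):
    v=[]
    for c in C:
        for m,ce in blobs(fills[c],300):
            if np.hypot(*(unproj(C[c],[ce],.016)[0][:2]-xy))<.05:
                h=cv2.convexHull(np.argwhere(m)[:,::-1].astype(np.int32)); f=np.zeros((420,560),np.uint8); cv2.fillConvexPoly(f,h,1); v.append((C[c],f>0))
    return v
for m,ce in blobs(fills["scene"],300):
    xy=unproj(C["scene"],[ce],.016)[0][:2]
    if xy[0]<.3 or abs(xy[1])>.6: continue
    v=lidviews(xy); p,s=fit(v,LIDP,.013,[*xy,0]); print("lid",len(v),p.round(4),round(s,3))
    for w in v: print("   single",*[np.round(a,4) for a in fit([w],LIDP,.013,p)])
# mat tub etc
def show(name,v,boxes,z,p0):
    p,s=fit(v,boxes,z,p0); print(name,len(v),p.round(4),round(s,3))
    if len(v)>1:
        for w in v: print("   single",*[np.round(a,4) for a in fit([w],boxes,z,p)])
t=M["scene","tub_a_rim"][1]["region"]; p0=[*unproj(C["scene"],[[284,200]],.05)[0][:2],1.57]
show("tub",[(C["scene"],t)],TUB,.065,p0)
# tubs by colour
v=[(C[c],M[c,"carton_floor"][0]["region"]) for c in C]
show("carton",v,CARTON,.004,[*unproj(C["scene"],[[113,218]],.03)[0][:2],0])
```

```text
scene blue 1479 [394. 196.] [0.451 0.261 0.016]
scene blue 1646 [462. 218.] [0.519 0.416 0.016]
scene blue 2090 [400. 256.] [0.627 0.248 0.016]
scene blue 705 [ 74. 369.] [ 0.893 -0.418  0.016]
scene red 23 [196. 212.] [ 0.498 -0.233  0.008]
side blue 478 [439.  95.] [-0.07  -1.273  0.016]
side blue 367 [196. 158.] [ 0.853 -0.403  0.016]
side blue 1961 [229. 299.] [0.618 0.26  0.016]
side blue 2208 [319. 310.] [0.443 0.27  0.016]
side blue 3379 [276. 368.] [0.51  0.425 0.016]
side red 40 [310. 192.] [ 0.486 -0.227  0.008]
lid 2 [0.443  0.2607 0.1684] 0.969
   single [0.4435 0.2621 0.1712] 0.9767
   single [0.4428 0.2593 0.161 ] 0.9885
lid 2 [0.5103 0.4175 0.0028] 0.972
   single [0.5101 0.4187 0.0046] 0.9903
   single [0.5111 0.4162 0.0028] 0.9884
lid 2 [0.6207 0.249  0.1577] 0.97
   single [0.6211 0.2495 0.1529] 0.9927
   single [0.6206 0.2487 0.1542] 0.9569
lid 2 [ 0.8643 -0.4243 -0.0507] 0.644
   single [ 0.8614 -0.4218 -0.0694] 0.6297
   single [ 0.8621 -0.4282  0.1287] 0.7125
tub 1 [ 0.4848 -0.0178  1.5106] 0.968
carton 2 [ 0.5273 -0.4291  0.0731] 0.963
   single [ 0.5241 -0.4288  0.0833] 0.9609
   single [ 0.5273 -0.4304  0.0679] 0.9715
```

```bash
cat >> h.py <<'E'
def plan(xyz,ang=None,T=None,grip=None,slow=4.1):
    "print rows to a world pose (straight line)"
    T=tool() if T is None else T
    d=np.array(xyz)-T[:3,3]; w=np.zeros(3)
    if ang is not None:
        c=[]
        for a in (ang,ang+np.pi):
            x=np.array([0,0,-1.]); y=np.array([np.cos(a),np.sin(a),0]); G=np.c_[x,y,np.cross(x,y)]
            c.append(R.from_matrix(T[:3,:3].T@G).as_rotvec())
        w=min(c,key=np.linalg.norm)
    n=int(max(1,np.ceil(np.linalg.norm(d)*100/slow),np.ceil(np.linalg.norm(w)/.12)))
    rows=[]; 
    for i in range(n):
        A=T[:3,:3]@R.from_rotvec(w*i/n).as_matrix(); rows.append((A.T@d*100/n).round(2).tolist())
    print(n,"rows; turn",(w/n).round(4).tolist()); print(rows)
    E=T.copy(); E[:3,3]=xyz; E[:3,:3]=T[:3,:3]@R.from_rotvec(w).as_matrix(); return E
E
python3 - <<'E'
from h import *
print(tool().round(3)); plan([.45,-.23,.2],np.pi/2+.1)
E
```

```text
[[ 0.     0.331 -0.943  0.224]
 [-0.    -0.943 -0.331 -0.637]
 [-1.     0.    -0.     0.25 ]
 [ 0.     0.     0.     1.   ]]
12 rows; turn [0.0198, -0.0, -0.0]
[[0.42, -2.57, -2.9], [0.42, -2.63, -2.85], [0.42, -2.69, -2.8], [0.42, -2.74, -2.74], [0.42, -2.8, -2.69], [0.42, -2.85, -2.63], [0.42, -2.9, -2.58], [0.42, -2.95, -2.52], [0.42, -3.0, -2.46], [0.42, -3.05, -2.4], [0.42, -3.1, -2.34], [0.42, -3.14, -2.28]]
```

apply_moves --travel '[[0.42,-2.57,-2.9],[0.42,-2.63,-2.85],[0.42,-2.69,-2.8],[0.42,-2.74,-2.74],[0.42,-2.8,-2.69],[0.42,-2.85,-2.63],[0.42,-2.9,-2.58],[0.42,-2.95,-2.52]]' --turn '[[0.02,0,0],[0.02,0,0],[0.02,0,0],[0.02,0,0],[0.02,0,0],[0.02,0,0],[0.02,0,0],[0.02,0,0]]' --grip '[0,0,0,0,0,0,0,0]'

```text
t: 1.47
eef_pos: [0.3744, -0.3671, 0.215]
tool_rot: [-0.057, -0.705, -0.05, 0.706]
contact_force: [-0.4, -0.7, -0.3]
gripper_width: 1.002
```

apply_moves --travel '[[0.42,-3.0,-2.46],[0.42,-3.05,-2.4],[0.42,-3.1,-2.34],[0.42,-3.14,-2.28],[0,0,0]]' --turn '[[0.02,0,0],[0.02,0,0],[0.02,0,0],[0.02,0,0],[0,0,0]]' --grip '[0,0,0,0,0]'

```text
t: 1.88
eef_pos: [0.4609, -0.219, 0.1973]
tool_rot: [0.03, 0.708, 0.024, -0.705]
contact_force: [0.7, 0.1, 0.3]
gripper_width: 0.999
```

Run:
```python
from h import *
T=tool(); print(T.round(3),status.get_obs()["t"])
c=cam("wrist"); im=eyes.read_camera("wrist"); cv2.imwrite("pics/w1.png",im[:,:,::-1])
i=im.astype(int); red=(i[...,0]>110)&(i[...,1]<70)&(i[...,2]<70)
n,l,s,ce=cv2.connectedComponentsWithStats(red.astype(np.uint8)); k=1+s[1:,4].argmax(); m=l==k
h=np.zeros_like(red,np.uint8); cv2.fillConvexPoly(h,cv2.convexHull(np.argwhere(m)[:,::-1].astype(np.int32)),1)
xy=unproj(c,[ce[k]],.01)[0]; print(s[k],ce[k],xy)
print(fit([(c,h>0)],TAG,.005,[*xy[:2],.1]))
```

```text
[[ 0.005  0.076 -0.997  0.461]
 [-0.009 -0.997 -0.076 -0.219]
 [-1.     0.009 -0.004  0.197]
 [ 0.     0.     0.     1.   ]] 1.8833Traceback (most recent call last):
  File "<stdin>", line 5, in <module>
ValueError: attempt to get argmax of an empty sequence
```

View pics/w1.png

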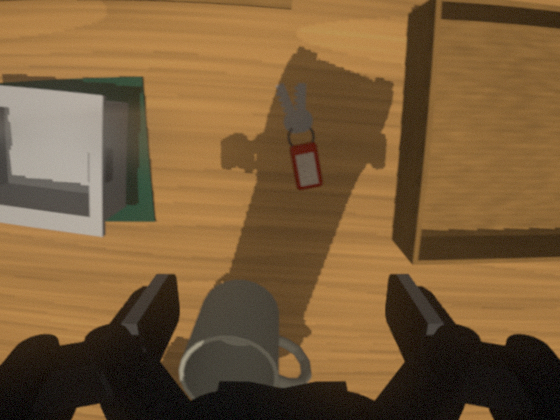

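Run:
```python
from h import *
c=cam("wrist"); im=cv2.imread("pics/w1.png")[:,:,::-1]
i=im.astype(int); red=(i[...,0]>1.8*i[...,1]+15)&(i[...,0]>2*i[...,2]); red&=(abs(i[...,1]-i[...,2])<20); red[:130]=0;red[200:]=0;red[:,:280]=0;red[:,335:]=0
h=np.zeros(red.shape,np.uint8); cv2.fillConvexPoly(h,cv2.convexHull(np.argwhere(red)[:,::-1].astype(np.int32)),1)
print(red.sum(),h.sum()); xy=unproj(c,[[306,166]],.01)[0]; print(xy)
p,s=fit([(c,h>0)],TAG,.005,[*xy[:2],.1]);print(p,s)
plan([p[0],p[1],.1],p[2]+np.pi/2)
```

```text
388 1157
[ 0.48214957 -0.24332909  0.01      ]
[ 0.48099548 -0.24415914  0.2782772 ] 0.8589458054936897
3 rows; turn [-0.0679, -0.0005, -0.0037]
[[3.26, 0.75, -0.66], [3.26, 0.8, -0.61], [3.25, 0.85, -0.55]]
```

```bash
cat >> h.py <<'E'
def tag(im):
    i=im.astype(int); red=(i[...,0]>1.8*i[...,1]+15)&(i[...,0]>2*i[...,2])&(abs(i[...,1]-i[...,2])<25)
    n,l,s,ce=cv2.connectedComponentsWithStats(cv2.dilate(red.astype(np.uint8),np.ones((3,3)))); k=1+s[1:,4].argmax(); m=(l==k)&red
    h=np.zeros(red.shape,np.uint8); cv2.fillConvexPoly(h,cv2.convexHull(np.argwhere(m)[:,::-1].astype(np.int32)),1)
    return h>0
E
python3 - <<'E'
from h import *
c=cam("wrist"); im=eyes.read_camera("wrist"); h=tag(im); print(c[2][:3,3],tool().round(3))
ys,xs=np.where(h); print(h.sum(),xs.min(),xs.max(),ys.min(),ys.max())
xy=unproj(c,[[xs.mean(),ys.mean()]],.01)[0]
p,s=fit([(c,h)],TAG,.005,[*xy[:2],.1]);print(p,s)
plan([p[0],p[1],.1],p[2]+np.pi/2)
E
```

```text
[ 0.53340509 -0.21504968  0.32107622] [[ 0.003  0.071 -0.997  0.458]
 [-0.012 -0.997 -0.071 -0.225]
 [-1.     0.012 -0.002  0.198]
 [ 0.     0.     0.     1.   ]]
1151 287 317 140 186
[ 0.48364375 -0.24008726  0.24842364] 0.8500738552437223
3 rows; turn [-0.0592, -0.0002, -0.0041]
[[3.26, 0.52, -0.82], [3.26, 0.58, -0.79], [3.26, 0.64, -0.75]]
```

apply_moves --travel '[[3.26,0.52,-0.82],[3.26,0.58,-0.79],[3.26,0.64,-0.75],[0,0,0],[0,0,0]]' --turn '[[-0.055,0,0],[-0.055,0,0],[-0.055,0,0],[0,0,0],[0,0,0]]' --grip '[0.3,0.3,0.3,0.3,0.3]'

```text
t: 2.4
eef_pos: [0.4839, -0.2501, 0.1]
tool_rot: [0.089, 0.704, 0.076, -0.7]
contact_force: [-0.5, -0.3, 0.5]
gripper_width: 0.698
```

Run:
```python
from h import *
print(tool().round(3))
c=cam("wrist"); im=eyes.read_camera("wrist"); h=tag(im)
ys,xs=np.where(h); print(h.sum(),xs.min(),xs.max(),ys.min(),ys.max())
xy=unproj(c,[[xs.mean(),ys.mean()]],.01)[0]
p,s=fit([(c,h)],TAG,.005,[*xy[:2],.2]);print(p,s)
o=im[:,:,::-1].copy(); o[sil(c,TAG,p,.005)^cv2.erode(sil(c,TAG,p,.005).astype(np.uint8),np.ones((3,3))).astype(bool)]=(0,255,0)
cv2.imwrite("pics/w2.png",o)
plan([p[0],p[1],.022],p[2]+np.pi/2)
```

```text
[[ 0.008  0.232 -0.973  0.484]
 [-0.019 -0.973 -0.232 -0.25 ]
 [-1.     0.02  -0.003  0.1  ]
 [ 0.     0.     0.     1.   ]]
2216 244 282 190 250
[ 0.48238522 -0.23995957  0.23411861] 0.8790162633875446
2 rows; turn [-0.0002, -0.0012, -0.0099]
[[3.89, -0.59, -0.06], [3.9, -0.55, -0.07]]
```

View pics/w2.png

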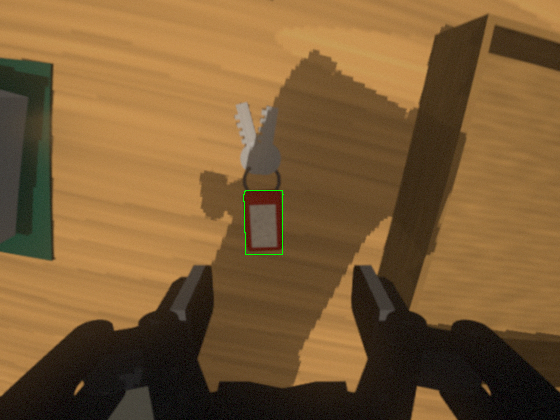

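apply_moves --travel '[[3.0,-0.6,-0.07],[2.8,-0.4,-0.05],[2.0,0,0],[0,0,0]]' --turn '[[0,0,-0.01],[0,0,-0.01],[0,0,0],[0,0,0]]' --grip '[0.3,0.3,0.3,0.3]'

```text
t: 2.78
eef_pos: [0.4854, -0.2467, 0.0284]
tool_rot: [0.081, 0.707, 0.076, -0.698]
contact_force: [-0.9, 0.3, -0.7]
gripper_width: 0.705
```

Run:
```python
from h import *
print(tool().round(4)); plan([.4824,-.24,.022],.234+np.pi/2)
```

```text
[[ 0.014   0.2211 -0.9752  0.4854]
 [-0.0062 -0.9752 -0.2212 -0.2467]
 [-0.9999  0.0091 -0.0123  0.0284]
 [ 0.      0.      0.      1.    ]]
1 rows; turn [-0.011, -0.0123, -0.0092]
[[0.63, -0.73, 0.15]]
```

apply_moves --travel '[[0.65,-0.75,0.15],[0,0,0],[0,0,0],[0,0,0],[0,0,0],[0,0,0]]' --turn '[[-0.011,-0.012,-0.009],[0,0,0],[0,0,0],[0,0,0],[0,0,0],[0,0,0]]' --grip '[0.3,0.3,1,1,1,1]' --newtons 40

```text
t: 3.28
eef_pos: [0.4853, -0.242, 0.0301]
tool_rot: [0.084, 0.705, 0.08, -0.7]
contact_force: [0.1, 0.5, -0.1]
gripper_width: 0.136
```

apply_moves --travel '[[0,0,0],[0,0,0],[0,0,0]]' --turn '[[0,0,0],[0,0,0],[0,0,0]]' --grip '[0.4,0.4,0.4]'

```text
t: 3.53
eef_pos: [0.4861, -0.2425, 0.0315]
tool_rot: [0.084, 0.706, 0.079, -0.699]
contact_force: [-0.1, 0.0, 0.8]
gripper_width: 0.551
```

apply_moves --travel '[[0.8,0,0]]' --turn '[[0,0,0]]' --grip '[0.4]'

```text
t: 3.62
eef_pos: [0.4873, -0.2431, 0.0244]
tool_rot: [0.084, 0.707, 0.078, -0.698]
contact_force: [1.2, 0.0, -0.4]
gripper_width: 0.603
```

apply_moves --travel '[[0,0,0]]' --turn '[[0,0,0]]' --grip '[0.4]'

```text
t: 3.7
eef_pos: [0.4864, -0.2428, 0.0231]
tool_rot: [0.084, 0.706, 0.079, -0.699]
contact_force: [-0.5, 0.5, -0.6]
gripper_width: 0.601
```

Run:
```python
from h import *
print(tool().round(4));c=cam("wrist"); im=eyes.read_camera("wrist"); h=tag(im)
ys,xs=np.where(h); xy=unproj(c,[[xs.mean(),ys.mean()]],.01)[0]
p,s=fit([(c,h)],TAG,.005,[*xy[:2],.2]);print(p,s); print(status.get_obs()["q"])
cv2.imwrite("pics/w3.png",im[:,:,::-1])
plan([p[0],p[1],.022],p[2]+np.pi/2)
```

```text
[[ 0.0115  0.2287 -0.9734  0.4864]
 [-0.0064 -0.9735 -0.2287 -0.2428]
 [-0.9999  0.0088 -0.0097  0.0231]
 [ 0.      0.      0.      1.    ]]
[ 0.48316303 -0.24000095  0.24948471] 0.8858012942519985
[ 0.44856448  0.5848199  -0.12837712  2.02370902  0.14523715  0.52784593
 -1.12343712]
1 rows; turn [-0.0188, -0.0101, -0.0093]
[[0.15, -0.37, 0.28]]
```

apply_moves --travel '[[0.15,-0.37,0.28],[0.05,0,0],[0.05,0,0],[0,0,0]]' --turn '[[-0.01,-0.01,-0.009],[0,0,0],[0,0,0],[0,0,0]]' --grip '[0.6,1,1,1]' --newtons 40

```text
t: 4.08
eef_pos: [0.4829, -0.2398, 0.0211]
tool_rot: [-0.085, -0.701, -0.086, 0.703]
contact_force: [-0.1, 0.5, -0.3]
gripper_width: 0.264
```

apply_moves --travel '[[0,0,0],[0,0,0]]' --turn '[[0,0,0],[0,0,0]]' --grip '[1,1]'

```text
t: 4.25
eef_pos: [0.4828, -0.2397, 0.0211]
tool_rot: [-0.085, -0.701, -0.086, 0.703]
contact_force: [0.1, 1.0, -0.8]
gripper_width: 0.262
```

Run:
```python
from h import *
E=plan([.4828,-.22,.16]); plan([.4836,-.037,.2],-.06,T=E)
```

```text
4 rows; turn [0.0, 0.0, 0.0]
[[-3.47, -0.48, -0.11], [-3.47, -0.48, -0.11], [-3.47, -0.48, -0.11], [-3.47, -0.48, -0.11]]
11 rows; turn [-0.1153, 0.0001, 0.0002]
[[-0.36, -1.61, -0.41], [-0.36, -1.56, -0.59], [-0.36, -1.48, -0.76], [-0.36, -1.38, -0.93], [-0.36, -1.26, -1.08], [-0.36, -1.13, -1.22], [-0.36, -0.98, -1.34], [-0.36, -0.82, -1.45], [-0.36, -0.65, -1.53], [-0.36, -0.47, -1.6], [-0.36, -0.28, -1.64]]
```

apply_moves --travel '[[-3.47,-0.48,-0.11],[-3.47,-0.48,-0.11],[-3.47,-0.48,-0.11],[-3.47,-0.48,-0.11],[-0.36,-1.61,-0.41],[-0.36,-1.56,-0.59],[-0.36,-1.48,-0.76],[-0.36,-1.38,-0.93]]' --turn '[[0,0,0],[0,0,0],[0,0,0],[0,0,0],[-0.115,0,0],[-0.115,0,0],[-0.115,0,0],[-0.115,0,0]]' --grip '[1,1,1,1,1,1,1,1]'

```text
t: 4.92
eef_pos: [0.4806, -0.154, 0.1785]
tool_rot: [-0.245, -0.66, -0.248, 0.666]
contact_force: [-0.7, -0.4, -0.2]
gripper_width: 0.265
```

apply_moves --travel '[[-0.36,-1.26,-1.08],[-0.36,-1.13,-1.22],[-0.36,-0.98,-1.34],[-0.36,-0.82,-1.45],[-0.36,-0.65,-1.53],[-0.36,-0.47,-1.6],[-0.36,-0.28,-1.64],[0,0,0]]' --turn '[[-0.115,0,0],[-0.115,0,0],[-0.115,0,0],[-0.115,0,0],[-0.115,0,0],[-0.115,0,0],[-0.115,0,0],[0,0,0]]' --grip '[1,1,1,1,1,1,1,1]'

```text
t: 5.58
eef_pos: [0.4763, -0.0287, 0.2049]
tool_rot: [-0.496, -0.499, -0.502, 0.503]
contact_force: [-1.0, 0.7, -0.8]
gripper_width: 0.264
```

Run:
```python
from h import *
print(tool().round(4)); print(status.get_obs()["gripper_width"]);c=cam("wrist"); im=eyes.read_camera("wrist")
r=eyes.masks_of("tub_a_rim","wrist"); print([(x["score"],np.round(x["rect"])) for x in r])
o=im[:,:,::-1].copy()
for x in r:
    p,s=fit([(c,x["region"])],TUB,.065,[.4848,-.0178,1.51]); print(p,s)
s=sil(c,TUB,[.4848,-.0178,1.51],.065).astype(np.uint8); o[(s^cv2.erode(s,np.ones((3,3))))>0]=(0,255,0)
cv2.imwrite("pics/w4.png",o)
```

```text
[[-0.0089  1.     -0.004   0.4763]
 [ 0.0014 -0.0039 -1.     -0.0287]
 [-1.     -0.0089 -0.0014  0.2049]
 [ 0.      0.      0.      1.    ]]
0.2643177710594959
[(0.73, array([435., 229., 560., 378.]))]
[ 0.4848 -0.0178  1.51  ] 0.0
```

View pics/w4.png

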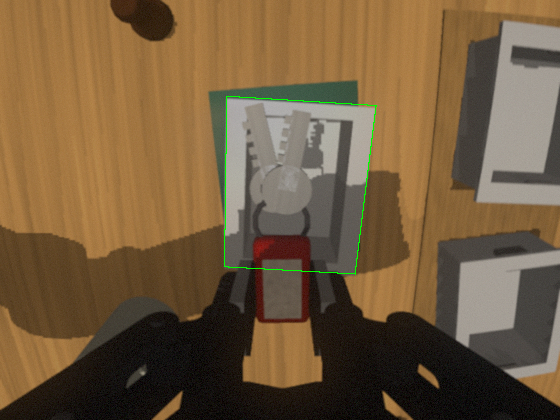

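Run:
```python
from h import *
E=plan([.4837,-.037,.13],-.06); plan([.4837,-.037,.042],T=E)
```

```text
2 rows; turn [0.0227, 0.0003, 0.0051]
[[3.71, 0.43, 0.24], [3.71, 0.41, 0.23]]
3 rows; turn [0.0, 0.0, 0.0]
[[2.93, 0.0, -0.0], [2.93, 0.0, -0.0], [2.93, 0.0, -0.0]]
```

apply_moves --travel '[[3.71,0.43,0.24],[3.71,0.41,0.23],[0,0,0]]' --turn '[[0.022,0,0.005],[0.022,0,0.005],[0,0,0]]' --grip '[1,1,1]'

```text
t: 5.93
eef_pos: [0.4861, -0.0411, 0.1295]
tool_rot: [0.484, 0.519, 0.479, -0.517]
contact_force: [-0.9, -0.8, -1.5]
gripper_width: 0.261
```

Run:
```python
from h import *
print(tool().round(4)); plan([.4837,-.037,.042],-.06,slow=2.5)
```

```text
[[ 0.0059  0.9974 -0.0725  0.4861]
 [-0.0033 -0.0725 -0.9974 -0.0411]
 [-1.      0.0061  0.0029  0.1295]
 [ 0.      0.      0.      1.    ]]
4 rows; turn [-0.0031, 0.0007, -0.0015]
[[2.19, -0.08, -0.1], [2.19, -0.08, -0.1], [2.19, -0.07, -0.1], [2.19, -0.07, -0.1]]
```

apply_moves --travel '[[2.19,-0.08,-0.1],[2.19,-0.08,-0.1],[2.19,-0.08,-0.1],[2.19,-0.08,-0.1],[0,0,0],[0,0,0],[0,0,0]]' --turn '[[-0.003,0,0],[-0.003,0,0],[-0.003,0,0],[-0.003,0,0],[0,0,0],[0,0,0],[0,0,0]]' --grip '[1,1,1,1,0.6,0.6,0.6]'

```text
t: 6.52
eef_pos: [0.4852, -0.045, 0.0438]
tool_rot: [-0.483, -0.518, -0.477, 0.52]
contact_force: [0.6, 0.7, -0.0]
gripper_width: 0.401
```

apply_moves --travel '[[-2.5,0,0],[-3.5,0,0],[-4,0,0],[-4,0,0],[-4,0,0],[0,0,0]]' --turn '[[0,0,0],[0,0,0],[0,0,0],[0,0,0],[0,0,0],[0,0,0]]' --grip '[0.6,0.6,0.6,0.6,0.6,0.6]'

```text
t: 7.02
eef_pos: [0.4859, -0.044, 0.2398]
tool_rot: [0.484, 0.52, 0.474, -0.52]
contact_force: [1.1, -0.8, 0.3]
gripper_width: 0.399
```

Run:
```python
from h import *
print(tool().round(4));c=cam("wrist"); im=eyes.read_camera("wrist")
o=im[:,:,::-1].copy()
s=sil(c,TUB,[.4848,-.0178,1.51],.065).astype(np.uint8); o[(s^cv2.erode(s,np.ones((3,3))))>0]=(0,255,0)
cv2.imwrite("pics/w5.png",o)
E=plan([.46,.16,.21],.168+np.pi/2); plan([.4432,.2607,.1],.168+np.pi/2,T=E)
```

```text
[[ 0.0096  0.9966 -0.0812  0.4859]
 [-0.0097 -0.0811 -0.9967 -0.044 ]
 [-0.9999  0.0104  0.0089  0.2398]
 [ 0.      0.      0.      1.    ]]
12 rows; turn [0.1101, 0.0002, -0.0011]
[[0.21, -0.35, -1.68], [0.21, -0.53, -1.63], [0.21, -0.71, -1.57], [0.21, -0.87, -1.48], [0.21, -1.03, -1.37], [0.22, -1.17, -1.25], [0.22, -1.3, -1.12], [0.22, -1.42, -0.97], [0.22, -1.52, -0.8], [0.22, -1.6, -0.63], [0.22, -1.65, -0.45], [0.23, -1.69, -0.27]]
4 rows; turn [0.0, -0.0, 0.0]
[[2.75, -2.55, -0.01], [2.75, -2.55, -0.01], [2.75, -2.55, -0.01], [2.75, -2.55, -0.01]]
```

View pics/w5.png

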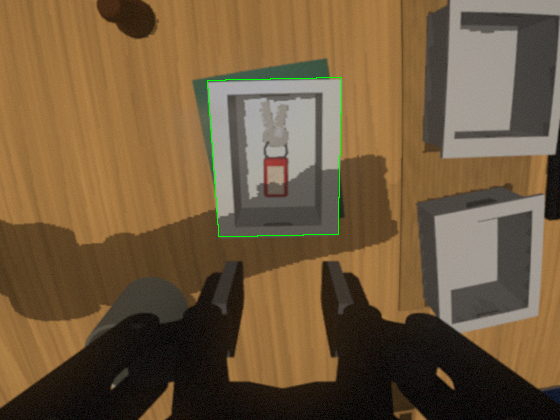

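apply_moves --travel '[[0.21,-0.35,-1.68],[0.21,-0.53,-1.63],[0.21,-0.71,-1.57],[0.21,-0.87,-1.48],[0.21,-1.03,-1.37],[0.22,-1.17,-1.25],[0.22,-1.3,-1.12],[0.22,-1.42,-0.97]]' --turn '[[0.11,0,0],[0.11,0,0],[0.11,0,0],[0.11,0,0],[0.11,0,0],[0.11,0,0],[0.11,0,0],[0.11,0,0]]' --grip '[0.6,0.5,0.4,0.4,0.4,0.4,0.4,0.4]'

```text
t: 7.73
eef_pos: [0.4693, 0.09, 0.225]
tool_rot: [0.201, 0.684, 0.188, -0.676]
contact_force: [-0.9, 0.5, -0.0]
gripper_width: 0.599
```

apply_moves --travel '[[0.22,-1.52,-0.8],[0.22,-1.6,-0.63],[0.22,-1.65,-0.45],[0.23,-1.69,-0.27],[2.75,-2.55,0],[2.75,-2.55,0],[2.75,-2.55,0],[2.75,-2.55,0]]' --turn '[[0.11,0,0],[0.11,0,0],[0.11,0,0],[0.11,0,0],[0,0,0],[0,0,0],[0,0,0],[0,0,0]]' --grip '[0.4,0.4,0.4,0.4,0.4,0.4,0.4,0.4]'

```text
t: 8.4
eef_pos: [0.4603, 0.263, 0.108]
tool_rot: [0.032, 0.716, 0.022, -0.697]
contact_force: [1.1, -0.3, -0.8]
gripper_width: 0.603
```

```bash
cat >> h.py <<'E'
def bar(p,c,im):
    "refine lid pose from the wrist picture: blue plate, hull, joint with given guess"
    i=im.astype(int); b=(i[...,2]>i[...,0]*1.5+12)&(i[...,2]>i[...,1]*1.15+6)
    n,l,s,ce=cv2.connectedComponentsWithStats(b.astype(np.uint8)); k=1+s[1:,4].argmax()
    return l==k
E
python3 - <<'E'
from h import *
print(tool().round(4), status.get_obs()["q"][6]);c=cam("wrist"); im=eyes.read_camera("wrist")
o=im[:,:,::-1].copy()
for bx,col in((LIDP[:1],(0,255,0)),(LID[2:3],(0,0,255))):
    s=sil(c,bx,[.4432,.2607,.166],.013).astype(np.uint8); o[(s^cv2.erode(s,np.ones((3,3))))>0]=col
cv2.imwrite("pics/w6.png",o)
plan([.4432,.2607,.041],.166+np.pi/2)
E
```

```text
[[ 0.0282  0.0769 -0.9966  0.4603]
 [-0.0126 -0.9969 -0.0773  0.263 ]
 [-0.9995  0.0148 -0.0272  0.108 ]
 [ 0.      0.      0.      1.    ]] -2.429587305241224
2 rows; turn [-0.0413, -0.0102, -0.0068]
[[3.1, 0.26, 0.77], [3.11, 0.25, 0.75]]
```

View pics/w6.png

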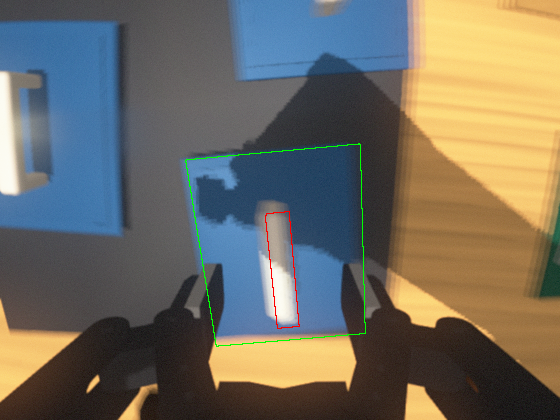

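apply_moves --travel '[[2.4,0.26,0.77],[2.4,0.25,0.75],[0,0,0],[0,0,0]]' --turn '[[-0.041,-0.01,-0.007],[-0.041,-0.01,-0.007],[0,0,0],[0,0,0]]' --grip '[0.4,0.4,0.4,0.4]'

```text
t: 8.78
eef_pos: [0.4399, 0.2638, 0.0527]
tool_rot: [-0.061, -0.703, -0.062, 0.706]
contact_force: [0.3, -0.2, 0.3]
gripper_width: 0.596
```

```bash
cat >> h.py <<'E'
def edge_fit(c,im,boxes,z,p0,rng=(.008,.008,.06)):
    "fit a pose by gradient magnitude along projected top-face outlines"
    g=cv2.GaussianBlur(im,(0,0),1.2).astype(np.float32); e=sum(np.hypot(cv2.Sobel(g[...,k],cv2.CV_32F,1,0),cv2.Sobel(g[...,k],cv2.CV_32F,0,1)) for k in range(3))
    e=np.minimum(e,150); t=np.linspace(0,1,40)[:,None]
    L=[]
    for b in boxes:
        q=b[b[:,2]==b[:,2].max()]; q=q[[0,1,3,2]]
        L+= [q[i]*(1-t)+q[(i+1)%4]*t for i in range(4)]
    L=np.vstack(L)
    def f(p):
        uv=proj(c,L@R.from_euler('z',p[2]).as_matrix().T+[p[0],p[1],z]).astype(np.float32)
        ok=(uv[:,0]>1)&(uv[:,0]<558)&(uv[:,1]>1)&(uv[:,1]<330)
        return -cv2.remap(e,uv[ok,0].reshape(-1,1),uv[ok,1].reshape(-1,1),1).mean()
    from scipy.optimize import differential_evolution as de
    r=de(f,[(a-b,a+b) for a,b in zip(p0,rng)],seed=1,maxiter=40,popsize=12)
    return r.x,-r.fun,-f(p0)
def draw(im,c,items,name):
    o=im[:,:,::-1].copy()
    for bx,p,z,col in items:
        s=sil(c,bx,p,z).astype(np.uint8); o[(s^cv2.erode(s,np.ones((3,3))))>0]=col
    cv2.imwrite(name,o)
E
python3 - <<'E'
from h import *
T=tool();print(T.round(4));c=cam("wrist"); im=eyes.read_camera("wrist"); print(tool()[:3,3].round(4))
p0=[.4432,.2607,.166]
p,a,b=edge_fit(c,im,[LID[0]],.013,p0); print("plate",p.round(4),a,b)
p2,a,b=edge_fit(c,im,[LID[0],LID[2]],.013,p0); print("plate+bar",p2.round(4),a,b)
draw(im,c,[(LIDP[:1],p2,.013,(0,255,0)),(LID[2:3],p2,.013,(0,0,255))],"pics/w7.png")
plan([p2[0],p2[1],.041],p2[2]+np.pi/2)
E
```

```text
[[-4.900e-03  1.730e-01 -9.849e-01  4.399e-01]
 [ 6.000e-04 -9.849e-01 -1.730e-01  2.638e-01]
 [-1.000e+00 -1.500e-03  4.700e-03  5.270e-02]
 [ 0.000e+00  0.000e+00  0.000e+00  1.000e+00]]
[0.4399 0.2634 0.0528]
plate [0.4434 0.2603 0.168 ] 123.1838607788086 117.890854
plate+bar [0.4435 0.2603 0.1665] 136.10403442382812 130.6536
1 rows; turn [0.007, 0.0047, 0.001]
[[1.18, 0.37, -0.31]]
```

View pics/w7.png

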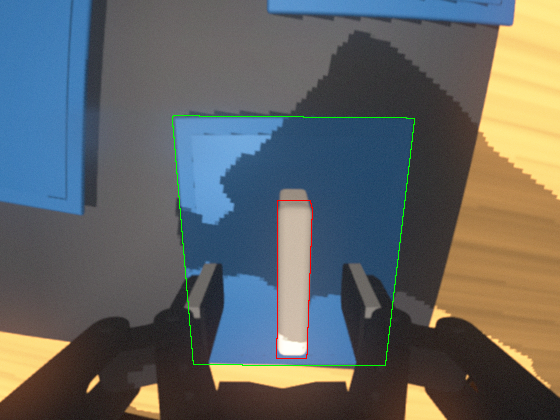

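apply_moves --travel '[[1.18,0.37,-0.31],[0,0,0],[0,0,0],[0,0,0],[0,0,0],[0,0,0]]' --turn '[[0.007,0.005,0],[0,0,0],[0,0,0],[0,0,0],[0,0,0],[0,0,0]]' --grip '[0.4,1,1,1,1,1]' --newtons 70

```text
t: 9.33
eef_pos: [0.449, 0.2616, 0.0491]
tool_rot: [0.055, 0.709, 0.058, -0.701]
contact_force: [-0.0, -0.2, -1.3]
gripper_width: 0.135
```

apply_moves --travel '[[0,0,0],[0,0,0]]' --turn '[[0,0,0],[0,0,0]]' --grip '[1,1]'

```text
t: 9.5
eef_pos: [0.4494, 0.262, 0.0501]
tool_rot: [0.054, 0.709, 0.058, -0.7]
contact_force: [0.6, 0.6, -1.0]
gripper_width: 0.133
```

Run:
```python
from h import *
T=tool();print(T.round(4));c=cam("wrist"); im=eyes.read_camera("wrist")
p0=[.4435,.2603,.166]
p2,a,b=edge_fit(c,im,[LID[0]],.013,p0); print("plate",p2.round(4),a,b)
# lid pose in tool: grip point offset
L=np.eye(4); L[:3,:3]=R.from_euler('z',p2[2]).as_matrix(); L[:3,3]=[p2[0],p2[1],.013]
X=np.linalg.inv(T)@L; print(X.round(4)); np.save("X1.npy",X)
E=T.copy();E=plan([.4432,.25,.18]);plan([.4848,-.0178,.18],-.06,T=E)
```

```text
[[ 0.0126  0.1587 -0.9872  0.4494]
 [ 0.0062 -0.9873 -0.1586  0.262 ]
 [-0.9999 -0.0041 -0.0135  0.0501]
 [ 0.      0.      0.      1.    ]]
plate [0.445  0.2614 0.1637] 139.42147827148438 90.47474
[[ 0.0135  0.0041 -0.9999  0.0371]
 [-0.0044 -1.     -0.0041  0.    ]
 [-0.9999  0.0044 -0.0135  0.0049]
 [ 0.      0.      0.      1.    ]]
4 rows; turn [0.0, 0.0, 0.0]
[[-3.25, 0.26, 0.16], [-3.25, 0.26, 0.16], [-3.25, 0.26, 0.16], [-3.25, 0.26, 0.16]]
12 rows; turn [-0.1126, -0.0012, -0.0005]
[[-0.01, 2.26, 0.01], [-0.01, 2.24, 0.27], [-0.01, 2.2, 0.52], [-0.01, 2.13, 0.76], [-0.01, 2.03, 0.99], [-0.01, 1.9, 1.22], [-0.01, 1.75, 1.42], [-0.01, 1.58, 1.61], [-0.01, 1.39, 1.78], [-0.01, 1.18, 1.92], [-0.0, 0.96, 2.04], [-0.0, 0.72, 2.14]]
```

```bash
cat >> h.py <<'E'
def planL(X,x,y,z,yaw,T=None,n=None,slow=4.1):
    "rows so that the held lid's seat comes to x,y,z,yaw"
    T=tool() if T is None else T; L=np.eye(4); L[:3,:3]=R.from_euler('z',yaw).as_matrix(); L[:3,3]=[x,y,z]
    G=L@np.linalg.inv(X); d=G[:3,3]-T[:3,3]; w=R.from_matrix(T[:3,:3].T@G[:3,:3]).as_rotvec()
    n=n or int(max(1,np.ceil(np.linalg.norm(d)*100/slow),np.ceil(np.linalg.norm(w)/.12)))
    print(n,"rows; turn",(w/n).round(4).tolist(),"world mm",(d*1000).round(1))
    print([((T[:3,:3]@R.from_rotvec(w*i/n).as_matrix()).T@d*100/n).round(2).tolist() for i in range(n)]); return G
E
python3 - <<'E'
from h import *
X=np.load("X1.npy"); G=planL(X,.445,.24,.15,.1637); planL(X,.4848,-.0178,.13,1.51,T=G)
E
```

```text
4 rows; turn [-0.0, -0.0, -0.0] world mm [ -0.  -21.4 137. ]
[[-3.43, 0.51, 0.04], [-3.43, 0.51, 0.04], [-3.43, 0.51, 0.04], [-3.43, 0.51, 0.04]]
12 rows; turn [-0.1122, -0.0005, -0.0015] world mm [  35.8 -254.   -20. ]
[[0.16, 2.14, 0.04], [0.15, 2.12, 0.28], [0.15, 2.08, 0.52], [0.15, 2.0, 0.75], [0.15, 1.91, 0.97], [0.14, 1.79, 1.17], [0.14, 1.65, 1.37], [0.14, 1.48, 1.54], [0.14, 1.3, 1.7], [0.14, 1.1, 1.83], [0.14, 0.89, 1.95], [0.14, 0.67, 2.03]]
```

apply_moves --travel '[[-3.43,0.51,0.04],[-3.43,0.51,0.04],[-3.43,0.51,0.04],[-3.43,0.51,0.04],[0.16,2.14,0.04],[0.15,2.12,0.28],[0.15,2.08,0.52],[0.15,2.0,0.75]]' --turn '[[0,0,0],[0,0,0],[0,0,0],[0,0,0],[-0.112,0,0],[-0.112,0,0],[-0.112,0,0],[-0.112,0,0]]' --grip '[1,1,1,1,1,1,1,1]'

```text
t: 10.22
eef_pos: [0.4602, 0.1592, 0.1875]
tool_rot: [0.22, 0.676, 0.223, -0.667]
contact_force: [0.4, 0.1, -0.7]
gripper_width: 0.133
```

apply_moves --travel '[[0.15,1.91,0.97],[0.14,1.79,1.17],[0.14,1.65,1.37],[0.14,1.48,1.54],[0.14,1.3,1.7],[0.14,1.1,1.83],[0.14,0.89,1.95],[0.14,0.67,2.03]]' --turn '[[-0.112,0,0],[-0.112,0,0],[-0.112,0,0],[-0.112,0,0],[-0.112,0,0],[-0.112,0,0],[-0.112,0,0],[-0.112,0,0]]' --grip '[1,1,1,1,1,1,1,1]'

```text
t: 10.88
eef_pos: [0.4912, -0.017, 0.1751]
tool_rot: [0.504, 0.502, 0.502, -0.493]
contact_force: [0.5, -0.5, -0.9]
gripper_width: 0.138
```

apply_moves --travel '[[0,0,0],[0,0,0]]' --turn '[[0,0,0],[0,0,0]]' --grip '[1,1]'

```text
t: 11.05
eef_pos: [0.4912, -0.0227, 0.1741]
tool_rot: [0.503, 0.502, 0.501, -0.494]
contact_force: [0.4, 1.0, -1.6]
gripper_width: 0.13
```

Run:
```python
from h import *
X=np.load("X1.npy"); T=tool(); print((T@X).round(4),status.get_obs()["t"])
planL(X,.4848,-.0178,.085,1.51,slow=2.5)
# lid-in-hand re-check in wrist + tub in fixed cams
c=cam("wrist"); im=eyes.read_camera("wrist"); L=T@X
yaw=np.arctan2(L[1,0],L[0,0]); p,a,b=edge_fit(c,im,[LID[0]],L[2,3],[L[0,3],L[1,3],yaw]); print("lid seen",p.round(4),"pred",L[:2,3].round(4),yaw.round(4),a,b)
```

```text
[[-0.0122 -0.9998 -0.0134  0.4916]
 [ 0.9999 -0.0123  0.0079 -0.0274]
 [-0.0081 -0.0133  0.9999  0.137 ]
 [ 0.      0.      0.      1.    ]] 11.05
3 rows; turn [0.0244, 0.0026, -0.0042] world mm [ -6.    9.3 -52. ]
[[1.73, -0.21, -0.3], [1.73, -0.21, -0.29], [1.74, -0.21, -0.28]]
lid seen [ 0.4919 -0.0269  1.59  ] pred [ 0.4916 -0.0274] 1.583 141.4700469970703 139.68765
```

Run:
```python
from h import *
import pickle
M=pickle.load(open("m.pkl","rb"))
for k in ["scene","side"]:
    print(k,*edge_fit(cam(k),M[k,'im'],[TUB[0]],.065,[.4848,-.0178,1.51],(.01,.01,.08)))
```

```text
scene [ 0.48397367 -0.01780355  1.51057045] 150.0 150.0
side [ 0.48326673 -0.01459394  1.54321597] 150.0 150.0
```

apply_moves --travel '[[1.73,-0.21,-0.3],[1.73,-0.21,-0.29],[1.73,-0.21,-0.28],[0,0,0],[0,0,0]]' --turn '[[0.025,0.003,-0.004],[0.025,0.003,-0.004],[0.025,0.003,-0.004],[0,0,0],[0,0,0]]' --grip '[1,1,1,1,1]'

```text
t: 11.52
eef_pos: [0.4856, -0.0089, 0.1222]
tool_rot: [0.478, 0.521, 0.486, -0.514]
contact_force: [0.8, -0.1, 0.3]
gripper_width: 0.134
```

Run:
```python
from h import *
X=np.load("X1.npy"); T=tool(); print((T@X).round(4))
planL(X,.4848,-.0178,.08,1.51,n=1)
```

```text
[[ 0.067  -0.9978 -0.0031  0.4853]
 [ 0.9978  0.067  -0.0014 -0.0133]
 [ 0.0016 -0.003   1.      0.085 ]
 [ 0.      0.      0.      1.    ]]
1 rows; turn [-0.0062, -0.0016, -0.0031] world mm [-0.4 -4.4 -5. ]
[[0.5, -0.01, 0.45]]
```

apply_moves --travel '[[0.2,0,0.3],[0.2,0,0.3],[0,0,0]]' --turn '[[-0.004,0,-0.003],[-0.003,0,-0.002],[0,0,0]]' --grip '[1,1,1]'

```text
t: 11.77
eef_pos: [0.4862, -0.0137, 0.1199]
tool_rot: [0.48, 0.518, 0.489, -0.512]
contact_force: [0.5, -0.1, -1.0]
gripper_width: 0.13
```

```bash
cat > n.py <<'E'
from h import *
import sys
X=np.load(sys.argv[1]); z=float(sys.argv[2]); o=status.get_obs(); L=tool()@X; print(round(o["t"],2),L[:3,3].round(4),"tilt",L[:2,2].round(4),"yaw",np.arctan2(L[1,0],L[0,0]).round(4),"F",np.round(o["contact_force"],1),o["gripper_width"].round(3))
g=[float(v) for v in sys.argv[3:6]] or [.4848,-.0178,1.51]
planL(X,g[0],g[1],z,g[2],n=1)
E
python3 n.py X1.npy .076
```

```text
Traceback (most recent call last):
  File "n.py", line 3, in <module>
    X=np.load(sys.argv[1]); z=float(sys.argv[2]); o=status.get_obs(); L=tool()@X; print(round(o["t"],2),L[:3,3].round(4),"tilt",L[:2,2].round(4),"yaw",np.arctan2(L[1,0],L[0,0]).round(4),"F",np.round(o["contact_force"],1),o["gripper_width"].round(3))
                                                                                                                                                                                                                             ^^^^^^^^^^^^^^^^^^^^^^^^
AttributeError: 'float' object has no attribute 'round'
```

```bash
sed -i 's/o\["gripper_width"\].round(3)/round(o["gripper_width"],3)/' n.py; python3 n.py X1.npy .074
```

```text
11.77 [ 0.4858 -0.0181  0.0827] tilt [-0.0003 -0.0015] yaw 1.5151 F [ 0.5 -0.1 -1. ] 0.13
1 rows; turn [0.0051, -0.0015, -0.0001] world mm [-1.   0.3 -8.7]
[[0.87, -0.1, -0.01]]
```

apply_moves --travel '[[0.4,-0.12,0],[0.35,-0.05,0],[0.3,0,0],[0.2,0,0]]' --turn '[[0.003,0,0],[0.002,0,0],[0,0,0],[0,0,0]]' --grip '[1,1,1,1]'

```text
t: 12.1
eef_pos: [0.4859, -0.0142, 0.1083]
tool_rot: [0.479, 0.52, 0.486, -0.513]
contact_force: [0.7, 0.5, -0.5]
gripper_width: 0.133
```

```bash
python3 n.py X1.npy .072
```

```text
12.1 [ 0.4857 -0.0186  0.0711] tilt [-0.0044 -0.0009] yaw 1.508 F [ 0.7  0.5 -0.5] 0.133
1 rows; turn [-0.002, -0.0012, -0.0043] world mm [-0.7  0.8  0.9]
[[-0.09, -0.08, -0.08]]
```

apply_moves --travel '[[0.2,0,0],[0.2,0,0],[0.2,0,0]]' --turn '[[0,0,-0.002],[0,0,0],[0,0,0]]' --grip '[1,1,1]'

```text
t: 12.35
eef_pos: [0.4863, -0.0152, 0.1028]
tool_rot: [0.479, 0.519, 0.486, -0.514]
contact_force: [-2.7, -0.9, 4.2]
gripper_width: 0.136
```

```bash
python3 n.py X1.npy .065
```

```text
12.35 [ 0.4859 -0.0197  0.0657] tilt [-0.0022  0.0012] yaw 1.5072 F [-2.7 -0.9  4.2] 0.136
1 rows; turn [-0.0027, 0.001, -0.0023] world mm [-1.1  1.8 -0.6]
[[0.07, -0.12, -0.17]]
```

apply_moves --travel '[[0.3,-0.05,-0.1],[0.4,0,0],[0.5,0,0]]' --turn '[[0,0,-0.002],[0,0,0],[0,0,0]]' --grip '[1,1,1]'

```text
t: 12.6
eef_pos: [0.4862, -0.0145, 0.0989]
tool_rot: [-0.48, -0.516, -0.485, 0.518]
contact_force: [-34.0, -4.6, 102.6]
gripper_width: 0.136
```

```bash
python3 n.py X1.npy .065
python3 - <<'E'
from h import *
X=np.load("X1.npy")
L=tool()@X; yaw=np.arctan2(L[1,0],L[0,0]); s=eyes.read_camera("side"); c=cam("side"); sc=eyes.read_camera("scene"); cs=cam("scene")
draw(s,c,[(LID[:1],[L[0,3],L[1,3],yaw],.065,(0,255,0)),(LID[:1],[L[0,3],L[1,3],yaw],.075,(0,0,255))],"pics/a.png")
draw(sc,cs,[(LID[:1],[L[0,3],L[1,3],yaw],.065,(0,255,0))],"pics/b.png")
a=cv2.imread("pics/a.png")[170:270,260:360]; b=s[170:270,260:360,::-1]; d=cv2.imread("pics/b.png")[150:250,235:335]
cv2.imwrite("pics/s8.png",cv2.resize(np.hstack([a,b,d]),None,fx=2.6,fy=2.6,interpolation=cv2.INTER_CUBIC))
E
```

```text
12.6 [ 0.4857 -0.0193  0.0618] tilt [0.0023 0.0103] yaw 1.5058 F [-34.   -4.6 102.6] 0.136
1 rows; turn [-0.0043, 0.0104, 0.0016] world mm [-1.   1.1  3.2]
[[-0.32, -0.11, -0.1]]
```

View pics/s8.png

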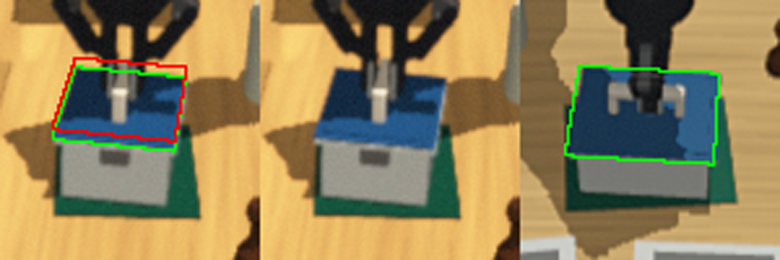

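apply_moves --travel '[[-0.1,0,0],[0,0,0]]' --turn '[[0,0,0],[0,0,0]]' --grip '[1,1]'

```text
t: 12.87
eef_pos: [0.4868, -0.014, 0.1029]
tool_rot: [-0.482, -0.517, -0.483, 0.517]
contact_force: [0.2, 0.0, -2.5]
gripper_width: 0.136
```

```bash
python3 n.py X1.npy .065
```

```text
12.87 [ 0.4864 -0.0189  0.0659] tilt [-0.0015  0.0129] yaw 1.507 F [ 0.2  0.  -2.5] 0.136
1 rows; turn [-0.003, 0.0127, -0.0024] world mm [-1.6  0.6 -0.8]
[[0.08, -0.16, -0.05]]
```

apply_moves --travel '[[-0.8,0,0],[-1,0,0],[-1,0,0],[-1.5,0,0],[0,0,0],[0,0,0]]' --turn '[[0,0.003,0],[0,0.003,0],[0,0.003,0],[0,0.003,0],[0,0,0],[0,0,0]]' --grip '[1,1,1,1,1,1]' --newtons 80

```text
t: 13.37
eef_pos: [0.4852, -0.0141, 0.1471]
tool_rot: [0.477, 0.519, 0.488, -0.514]
contact_force: [-0.1, -0.7, -3.1]
gripper_width: 0.131
```

```bash
python3 n.py X1.npy .1
python3 - <<'E'
from h import *
X=np.load("X1.npy"); L=tool()@X; yaw=np.arctan2(L[1,0],L[0,0]); P=[L[0,3],L[1,3],yaw]
a=[]
for k,(x,y) in (("side",(250,140)),("scene",(225,130))):
    im=eyes.read_camera(k); draw(im,cam(k),[(LID[:1],P,L[2,3],(0,255,0)),(TUB[1:],P,L[2,3],(0,0,255))],"pics/t.png")
    a+=[cv2.imread("pics/t.png")[y:y+130,x:x+130]]
cv2.imwrite("pics/s9.png",cv2.resize(np.hstack(a),None,fx=3,fy=3,interpolation=cv2.INTER_CUBIC))
import pickle; M=pickle.load(open("m.pkl","rb"))
for k in("scene","side"): 
    c=cam(k); print(k,fit([(c,M[k,"carton_floor"][0]["region"])],CARTON,.004,[.527,-.43,.07]))
X=np.load("X1.npy"); G=planL(X,P[0],P[1],.16,1.507); planL(X,.526,-.43,.16,1.507,T=G)
E
```

```text
13.37 [ 0.4847 -0.0184  0.11  ] tilt [ 0.0023 -0.0027] yaw 1.5073 F [-0.1 -0.7 -3.1] 0.131
1 rows; turn [-0.0027, -0.0025, 0.0024] world mm [  0.    0.7 -10. ]
[[1.0, 0.0, -0.05]]
scene (array([ 0.5241858 , -0.42767781,  0.08267298]), np.float64(0.9607401850462616))
side (array([ 0.52719743, -0.43075063,  0.06872095]), np.float64(0.972176759410802))
2 rows; turn [0.0003, -0.0013, 0.0014] world mm [-0.1 -0.1 50.4]
[[-2.52, -0.02, -0.04], [-2.52, -0.02, -0.03]]
11 rows; turn [0.0, 0.0, 0.0] world mm [  41.3 -411.6    0. ]
[[-0.05, 0.63, 3.71], [-0.05, 0.63, 3.71], [-0.05, 0.63, 3.71], [-0.05, 0.63, 3.71], [-0.05, 0.63, 3.71], [-0.05, 0.63, 3.71], [-0.05, 0.63, 3.71], [-0.05, 0.63, 3.71], [-0.05, 0.63, 3.71], [-0.05, 0.63, 3.71], [-0.05, 0.63, 3.71]]
```

View pics/s9.png

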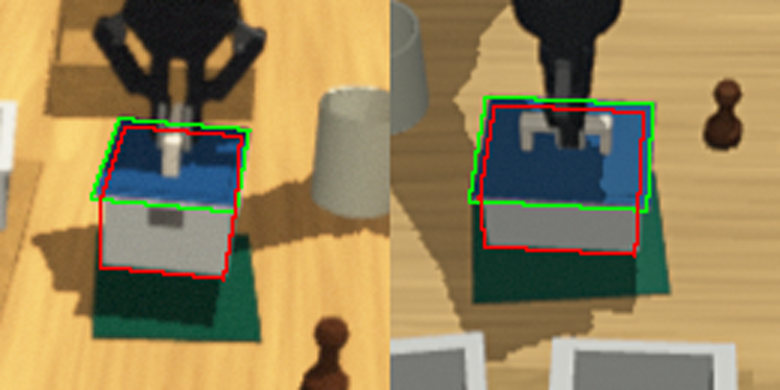

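apply_moves --travel '[[-2.5,0,0],[-2.5,0,0],[-1,0.2,1.5],[0,0.5,3],[0,0.63,3.6],[0,0.63,3.6],[0,0.63,3.6],[0,0.63,3.6]]' --turn '[[0,0,0],[0,0,0],[0,0,0],[0,0,0],[0,0,0],[0,0,0],[0,0,0],[0,0,0]]' --grip '[1,1,1,1,1,1,1,1]'

```text
t: 14.13
eef_pos: [0.5043, -0.2011, 0.2003]
tool_rot: [0.479, 0.513, 0.497, -0.51]
contact_force: [1.0, -0.4, -3.0]
gripper_width: 0.129
```

apply_moves --travel '[[0,0.63,3.6],[0,0.63,3.6],[0,0.63,3.6],[0,0.63,3.6],[0,0.55,3.2],[0,0.4,2.2],[0,0.1,0.8],[0,0,0]]' --turn '[[0,0,0],[0,0,0],[0,0,0],[0,0,0],[0,0,0],[0,0,0],[0,0,0],[0,0,0]]' --grip '[1,1,1,1,1,1,1,1]'

```text
t: 14.8
eef_pos: [0.5234, -0.4289, 0.1828]
tool_rot: [-0.472, -0.513, -0.498, 0.515]
contact_force: [-0.2, -0.2, -2.3]
gripper_width: 0.129
```

```bash
python3 n.py X1.npy .16 .526 -.43 1.53
```

```text
14.8 [ 0.5222 -0.4329  0.1456] tilt [ 0.024  -0.0105] yaw 1.5168 F [-0.2 -0.2 -2.3] 0.129
1 rows; turn [-0.0134, -0.0093, 0.0244] world mm [ 2.9  3.3 14.3]
[[-1.43, 0.23, -0.38]]
```

apply_moves --travel '[[1.5,0.1,-0.1],[1.5,0.1,-0.1],[1.5,0.05,0],[1,0,0],[0.3,0,0],[0,0,0]]' --turn '[[-0.004,-0.004,0.01],[-0.004,-0.004,0.01],[-0.004,-0.003,0.006],[0,0,0.004],[0,0,0],[0,0,0]]' --grip '[1,1,1,1,1,1]'

```text
t: 15.3
eef_pos: [0.5251, -0.4175, 0.1189]
tool_rot: [0.485, 0.514, 0.495, -0.506]
contact_force: [0.3, -0.1, -3.4]
gripper_width: 0.13
```

```bash
python3 n.py X1.npy .067 .526 -.43 1.53
```

```text
15.3 [ 0.5249 -0.4217  0.0817] tilt [-0.0023 -0.0053] yaw 1.5343 F [ 0.3 -0.1 -3.4] 0.13
1 rows; turn [0.0044, -0.0053, -0.0021] world mm [  1.2  -8.1 -14.7]
[[1.46, 0.16, 0.83]]
```

apply_moves --travel '[[0.5,0,0.2],[0.5,0,0.2],[0.4,0,0],[0.2,0,0]]' --turn '[[0,-0.003,0],[0,-0.003,0],[0,0,0],[0,0,0]]' --grip '[1,1,1,1]'

```text
t: 15.63
eef_pos: [0.5268, -0.4205, 0.1038]
tool_rot: [0.488, 0.513, 0.493, -0.507]
contact_force: [-0.0, -0.1, -3.2]
gripper_width: 0.126
```

```bash
python3 n.py X1.npy .066 .526 -.43 1.53
```

```text
15.63 [ 0.5267 -0.425   0.0667] tilt [-0.0047  0.0025] yaw 1.5362 F [-0.  -0.1 -3.2] 0.126
1 rows; turn [0.0063, 0.0023, -0.0047] world mm [-0.5 -5.1 -0.7]
[[0.07, -0.03, 0.51]]
```

Still hanging; ease down 1–2 mm at a time.

apply_moves --travel '[[0.15,0,0],[0.15,0,0]]' --turn '[[0,0,0],[0,0,0]]' --grip '[1,1]'

```text
t: 15.8
eef_pos: [0.5273, -0.4207, 0.1011]
tool_rot: [0.488, 0.513, 0.492, -0.507]
contact_force: [-0.1, 1.1, -1.2]
gripper_width: 0.129
```

apply_moves --travel '[[0.1,0,0]]' --turn '[[0,0,0]]' --grip '[1]'

```text
t: 15.88
eef_pos: [0.5274, -0.4207, 0.1004]
tool_rot: [0.488, 0.513, 0.492, -0.507]
contact_force: [-3.3, 1.8, 6.6]
gripper_width: 0.129
```

apply_moves --travel '[[0,0,0],[0,0,0],[0,0,0],[0,0,0],[0,0,0]]' --turn '[[0,0,0],[0,0,0],[0,0,0],[0,0,0],[0,0,0]]' --grip '[1,0.4,0.4,0.4,0.4]'

```text
t: 16.3
eef_pos: [0.5289, -0.4221, 0.1027]
tool_rot: [0.489, 0.513, 0.49, -0.507]
contact_force: [-0.7, -0.0, -0.1]
gripper_width: 0.596
```

apply_moves --travel '[[-1.5,0,0],[-3,0,0],[-4,0,0],[-4,0,0],[-3,0,0],[0,0,0],[0,0,0]]' --turn '[[0,0,0],[0,0,0],[0,0,0],[0,0,0],[0,0,0],[0,0,0],[0,0,0]]' --grip '[0.4,0.4,0.4,0.4,0.4,0.4,0.4]'

```text
t: 16.88
eef_pos: [0.5283, -0.4226, 0.2707]
tool_rot: [0.49, 0.513, 0.49, -0.506]
contact_force: [-0.6, 0.2, -1.2]
gripper_width: 0.6
```

Run:
```python
from h import *
P=[.5272,-.4252,1.536]; a=[]
for k in("side","scene"):
    im=eyes.read_camera(k); draw(im,cam(k),[(LID[:1],P,.065,(0,255,0))],"pics/t.png"); a.append(cv2.imread("pics/t.png"))
x=cv2.resize(a[0][110:210,230:350],(480,400),interpolation=cv2.INTER_CUBIC); y=cv2.resize(a[1],(320,240)); 
z=cv2.resize(a[1][150:280,40:200],(320,260),interpolation=cv2.INTER_CUBIC)
o=np.zeros((500,800,3),np.uint8); o[:400,:480]=x; o[:240,480:]=y; o[240:,480:]=z
cv2.imwrite("pics/s10.png",o)
```

```text
(no output)
```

View pics/s10.png

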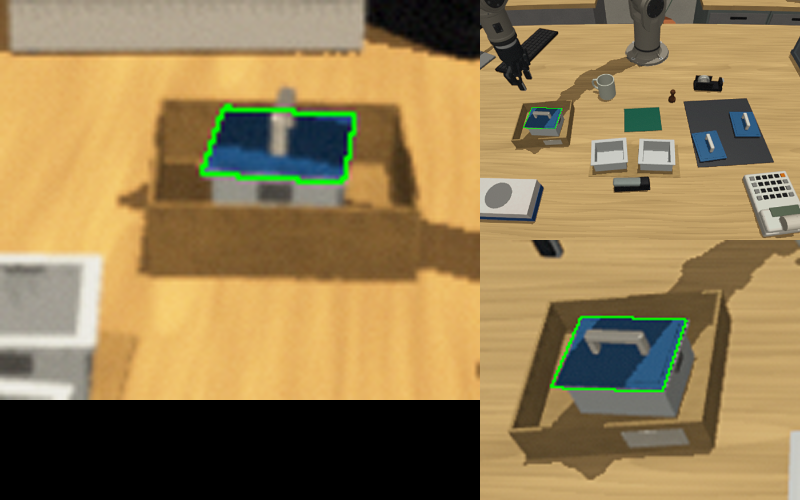

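```bash
python3 -c "
from station import bot; print(bot.hand_in())"
```

```text
the job is handed in; nothing more can be done
None
```

The keys are in the tub from the green mat. That tub is closed with its matching lid and stands flat in the carton. I handed the job in at about 17 s of the allowed 72 s.

- **Keys:** The first grasp closed just above the tag and missed it. The second held, and the wrist picture showed the keys lying in the tub.
- **Lid:** The first lid I tried, the nearest on the blotter, was the right one, so the other two were never touched. It dropped past the height where a wrong lid would stop. It then went home at about 65 mm, the rim's height.
- **Closure:** When I lifted by the handle, the tub came up with the lid. The force reading was about 3 N and the lid showed flush in both camera views.
- **Final look:** The last pictures showed the tub flat and clear of the carton walls, its lid matching the fully closed outline, with the gripper well above. The other tubs, the two lids, the mug, stamp and tape were where they started.

**Push too hard:** The final push on the lid peaked at about 103 N, measured at the wrist. That is far above the 5–10 N needed, though under the 120 N limit. I eased off at once and the reading fell back to about the tub's weight. I did not see any damage or shift.

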